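Lock the sliding jaw of a board holder with its spring plunger

ROBOT

A 6-joint arm with a two-finger parallel gripper is mounted at the origin on the work surface. World frame = base frame: x ahead of the robot, y to its left, z up, the work surface at z = 0. Lengths are in m, angles in rad, forces in N, time in s.
With the tool pointing down it reaches from about 0.25 to 0.725 m from the base axis. Payload 4 kg.
Tool frame: the origin (TCP) lies on the centre line of the jaws, within the pads' length; the fingertips stand 17 mm ahead of it and the grasp point (between the pads) lies 2 mm behind it; z points along the fingers, y is the line along which they close (so a half turn about z gives the same grasp; the last joint's range is limited). The gripper opens to 85 mm and grips with 20 to 120 N. Pads are 22 mm wide; open, the fingers measure 114 mm over their backs; the gripper's body (76 mm by 85 mm) begins 54 mm behind the grasp point. The pads swing forward as they close: fully open they stand 13 mm farther back than shut.
Start: joints at [-1.185, 0.241, 0.005, 1.335, 0, 1.571], TCP at [0.188, -0.463, 0.248] pointing down, gripper open.
Joint ranges: [-2.72, 2.72], [-1.05, 1.87], [-1.09, 1.28], [-1.99, 2.15], [-1.42, 1.44], [-3.14, 3.14]. Speed limits (rad/s): [2.79, 2.79, 3.14, 3.14, 3.14, 3.14].

INTERFACE

Orientations are given as a unit quaternion [x, y, z, w].
In Python, from workcell import bot, camera, get_calibration gives the robot as it stands.
- The arm moves only by the tool apply_moves, never from a script. Its argument "steps" is a list of rows, each a list of 3 entries, a list of its own where there are three numbers: the shift along the tool's x, y, z as a fraction of full scale, then the turn, a rotation vector about the tool's x, y, z as a fraction of full scale, then the opening, from 0 (shut) to 1 (fully open). A call has exactly 8 rows; each row shifts and turns the commanded pose from where the row before left it, along the tool's axes as they then stand; what a row does not reach is not made up. Full scale, the value 1, is 20 cm for a shift and pi rad for a turn. A row lasts 1/12 s, in which the tool goes at most 41.7 mm and 7.16 degrees, less where a joint would pass 70% of its speed; a pose out of reach is approached as far as the arm can. A call with a number of a shift or a turn outside -1 to 1 is refused whole. A call with a gripper value outside its range is refused whole. The fingers move at their own pace and stop on an object; the grip force is fixed at half the most. Time passes only in rows, so rows that do not move let the fingers close, or fill a call up. It gives the time, the measured TCP pose, the force, the opening and the grip force at its end, in the units of the state.
- bot.get_obs(): the state, without advancing time (a new reading comes with each control period).
- camera(name): name is "side" or "top" or "wrist"; returns (picture, depth): 420x560x3 uint8, red, green, blue; 420x560 float32, m along the optical axis (not along the pixel's ray), 0 where there is no reading.
- get_calibration(name): a dict with "fov_y" (degrees; the focal length in pixels is half the picture's height over the tangent of half this angle, whatever the lens; pixels are square), "cx", "cy" (the principal point, pixels), "rvec" (rotation vector, rad) and "tvec" (3), from world to camera coordinates, as OpenCV has them. Camera axes: x right, y down, z forward; pixel columns grow to the right and rows downward; lengths in m; the calibration is good to about 2 mm. The wrist camera is an equidistant fisheye: a pixel r from the principal point sees the ray r / f radians off the axis. A picture is of the moment at which its call begins: read the wrist's pose just before it. get_calibration takes no time and is no camera call; for the wrist camera it gives the pose at the moment of the call.
- bot.job_done(): hands the job in; it is judged then, once.
The state is a dict: "clock": time; "joint_pos": joint angles; "joint_vel": joint speeds; "tau": joint torques, N m; "eef_pos": TCP position; "tool_rot": TCP orientation; "ft_force": force on the tool from outside, world axes, zero at the start; "ft_torque": the same for the moment, N m; "grip_width": finger opening in m; "grasp_force": force on a finger pad.
Only numpy, scipy, OpenCV 4.12 (cv2) and the standard library are available. Lean on these libraries where they do the work, as an engineer would, in place of code of your own. Each camera call takes 0.05 s, during which the arm holds its last target. There are 200 camera calls.

TASK

A circuit board is lying in the black board holder with one edge under the fixed hook. Pull up the red spring plunger of the sliding jaw, slide the jaw until its hook reaches over the board's free edge, and let the plunger drop fully home into the hole there, so that the jaw is locked. Do not jam the jaw against the board or wrench the pin sideways in its hole, and leave the board, the spare board and everything else on the bench where they lie.

Things in the scene. Friction and masses are not known exactly. Their poses are not given: they have to be found in the camera images.
- holder: Board holder fixed on the blue mat: black base 150 x 280 x 12 mm (x by y). Origin: centre of the base's underside, 3 mm above the table; z up. All heights here are from that underside. The jaw slides along the holder's y: -y closes on the board, +y opens. The board in it lies on rails, underside at 28 mm, middle at x = 17 mm, one edge at y = -107 mm under the fixed orange hook (top 42 mm).
- strip_mid (a point): Nominal centre of the third of five round 10 mm holes in the aluminium strip (x = -45, y = 0 mm in the holder, strip top, 34 mm up). Nominal holes: y = 50, 25, 0, -25, -50 mm; parking slot, where the pin starts: y = 70 to 106 mm. The strip is adjustable: slot and holes all sit together up to 6 mm either way along y from this fixed nominal point, differently each time, so feel for the hole.
- jaw: Orange sliding jaw. Origin on the pin's axis at the height of the holder's underside, axes parallel to the holder's. Block 40 x 40 mm, top 48 mm up (brass collar, 18 mm diameter, to 52 mm). Its hook reaches to +x: lip over x = 20 to 104, y = -30 to 0 mm, 36 to 42 mm up; behind the lip a wall with its face at y = -8 mm stops against a board's edge. Sliding drag 2.5 N, 1 to 2 N more if the pin rubs.
- hook_tip (a point): Middle of the sliding hook's leading (-y) lower edge: 62, -30, 36 mm from the jaw's origin in x, y, z. At the right hole it stands 3 to 17 mm past the board's free edge (10 nominal, so the pin is nominally 20 mm beyond that edge in +y). One hole more open (25 mm) the hook falls short of the board; one hole more closed is barred by the board.
- knob (a point): Centre of the red plunger knob's grip, on the pin's axis, 80 mm above the jaw's origin when the pin is down. The grip is an upright cylinder, 26 mm diameter, 12 mm above and below this point, with a 32 mm flange 6 mm high on top; below it 16 mm of bare 10 mm steel stem down to the collar. Moves up and down with the plunger and sideways with the jaw.
- plunger (a joint): Height of the plunger in m: 0 fully home in the slot or a hole, 0.010 when the pin (8 mm, flat end) just stands on the strip's top, 0.018 at its upper stop. A spring pushes it down with 5.5 N at 0, 10 N at the stop. Let go of over solid strip it rests at 0.010 and slides along; it snaps down by itself when within about 1 mm of a hole's centre.
- long_board: Blue circuit board 70 x 112 x 4 mm (x by y), loose, 80 g. Origin at the middle of one 70 mm edge, on the underside; it extends 112 mm along its own +y. One of the two boards lies in the holder (origin under the fixed hook, y along the holder's y); the other lies on the grey stand behind, at holder x = 135 mm, at the same height. Which is which changes.
- long_board_edge (a point): Middle of the blue board's free edge (112 mm from its origin along its y), on its top face.
- short_board: Green circuit board 70 x 62 x 4 mm (x by y), loose, 70 g. Origin at the middle of one 70 mm edge, on the underside; it extends 62 mm along its own +y. In the holder or on the grey stand, as said for the blue one.
- short_board_edge (a point): Middle of the green board's free edge (62 mm from its origin along its y), on its top face.
- driver: Bystander: screwdriver with a yellow handle, 170 mm long, on the left of the mat.
- tape: Bystander: roll of black tape, 66 mm across, 18 mm high.
- cells: Bystander: black battery box 66 x 58 mm with four cells.
- crimper: Bystander: crimping pliers with red handles, about 200 mm long.
- meter: Bystander: yellow multimeter 130 x 70 x 30 mm, lying flat.
- wheel: Bystander: small yellow wheel, 28 mm across, 12 mm high.
- pot: Bystander: small grey jar with white cap, 36 mm across, 55 mm high.
There are look-alikes about, which are no part of the job. Leave any pink look-alike of the long_board alone. Leave any purple look-alike of the short_board alone.

How it is judged:
By the outcome, as a careful person would: the job done as asked, in the order asked, and still so for the second after the job is handed in, with the robot touching nothing.
It also fails if it takes over 42 s, if anything falls off the work surface, if the arm or the gripper's body presses on something with over 40 N, if the wrist force passes 120 N, or if a joint passes its speed limit or range.

## Working session

There is one attempt and no reset: what is moved stays moved. The work goes in short steps, Python scripts to look and compute and a tool call to move; the robot and the scene stay as the last step left them, time stands still between calls to the robot, and variables do not carry over. Pictures are saved under pics/ and viewed, at most 10 in all, crops included, and the job is handed in when it is done.

Besides the shell and the picture viewer there is one more tool, called as name(argument=value, ...) on one line, values as JSON. apply_moves: Moves the arm, as the interface text tells. Its arguments: {"type":"object","properties":{"steps":{"type":"array"}},"required":["steps"]}

```bash
mkdir -p pics; cat > h.py <<'E'
import numpy as np,cv2
from workcell import bot,camera,get_calibration
def px2w(name,u,v,d,cal=None):
    c=cal or get_calibration(name);f=210/np.tan(np.radians(c['fov_y'])/2)
    R=cv2.Rodrigues(np.array(c['rvec'],float))[0];t=np.array(c['tvec'],float)
    p=np.array([(u-c['cx'])/f*d,(v-c['cy'])/f*d,d]);return R.T@(p-t)
def ray_z(name,u,v,z):
    a=px2w(name,u,v,0.);b=px2w(name,u,v,1.);return a+(b-a)*(z-a[2])/(b[2]-a[2])
E
python3 - <<'E'
from h import *
for n in ['top','side']:
    p,d=camera(n);np.save(f'pics/{n}_d.npy',d);cv2.imwrite(f'pics/{n}.png',p[:,:,::-1]);print(n,get_calibration(n))
print(bot.get_obs())
E
```

```text
top {'fov_y': 55.73109643454481, 'cx': 283.92764992325493, 'cy': 211.64149679338212, 'rvec': array([ 2.18803584, -2.20039921,  0.05705227]), 'tvec': array([-0.05547838,  0.49564194,  1.38913214])}
side {'fov_y': 53.94082938657375, 'cx': 274.4556515014116, 'cy': 208.01755101447102, 'rvec': array([ 0.08865538, -2.82641737,  1.34365345]), 'tvec': array([0.49054292, 0.10783071, 1.03030279])}
{'clock': 0.1, 'joint_pos': array([-1.18500041e+00,  2.41350858e-01,  3.87901460e-03,  1.33520425e+00,
       -3.12718485e-05,  1.57081155e+00]), 'joint_vel': array([-0.00037523, -0.00150362,  0.00165961,  0.00095123, -0.00036401,
       -0.0012673 ]), 'tau': array([ 8.08476852e-04, -3.73139298e+01,  2.53009647e+01,  1.08415508e-02,
        7.78423009e-05, -1.02962268e-06]), 'eef_pos': array([ 0.18794217, -0.46276581,  0.24750301]), 'tool_rot': array([ 9.81453830e-01,  1.91696363e-01, -1.95532509e-04, -9.19453674e-04]), 'ft_force': array([ 0.28044364, -0.0510222 , -0.43402185]), 'ft_torque': array([-0.02568597,  0.01579798,  0.00599419]), 'grasp_force': 0.0, 'grip_width': 0.08481155871497287}
```

View pics/top.png

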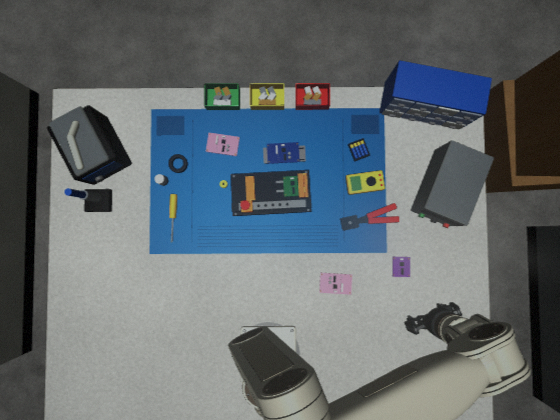

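View pics/side.png

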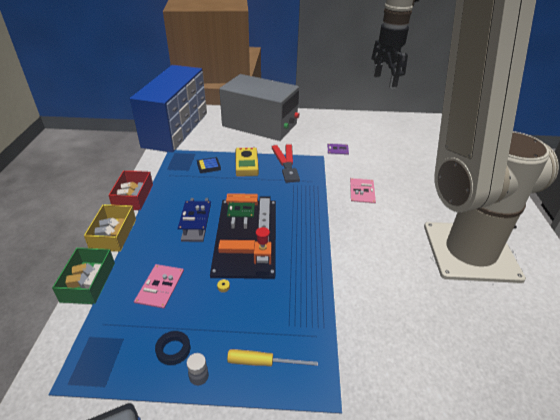

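The top view shows the holder at about (271,193), with the red knob at (244,205), the green board at (293,186) and the fixed hook at (304,185). The blue board is on the stand at (285,153). The pink (222,144; 335,283) and purple (401,266) look-alikes are outside the holder. I'll enlarge it to confirm.

```bash
python3 - <<'E'
from h import *
t=cv2.imread('pics/top.png')[160:225,220:325];cv2.imwrite('pics/topc.png',cv2.resize(t,None,fx=7,fy=7,interpolation=cv2.INTER_CUBIC))
E
```

```text
(no output)
```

View pics/topc.png

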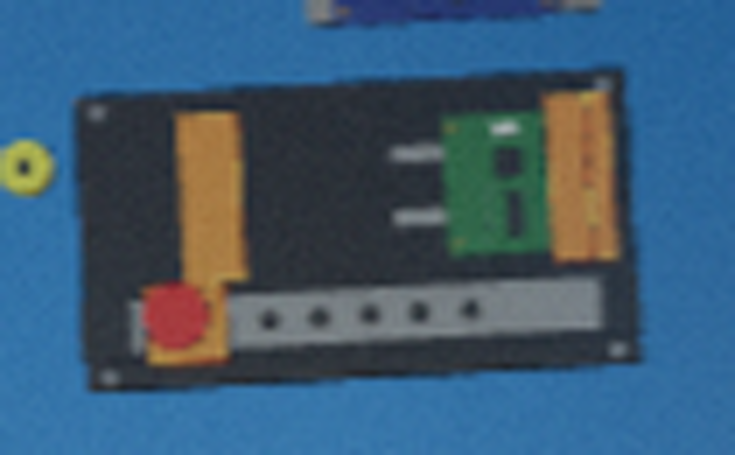

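```bash
python3 - <<'E'
from h import *
f=lambda u,v,z:ray_z('top',220+(u+.5)/7-.5,160+(v+.5)/7-.5,z)
C=np.array([f(u,v,.015) for u,v in [(78,100),(622,70),(640,360),(90,388)]]);print(C.round(4),C.mean(0).round(4))
# local: TL=(+75,+140) TR=(75,-140) BR=(-75,-140) BL=(-75,140)
L=np.array([[.075,.14],[.075,-.14],[-.075,-.14],[-.075,.14]])
c=C.mean(0)[:2];a=L[:,0]+1j*L[:,1];b=(C[:,0]-c[0])+1j*(C[:,1]-c[1]);s=(np.conj(a)*b).sum()/(abs(a)**2).sum()
th=np.angle(s);print('scale',abs(s),'yaw',th,np.degrees(th))
R=np.array([[np.cos(th),-np.sin(th)],[np.sin(th),np.cos(th)]])
for u,v in [(270,320),(320,317),(370,314),(420,312),(471,310)]:
    print('hole',(R.T@(f(u,v,.037)[:2]-c)).round(4))
k=f(177,316,.101);print('knob',k,R.T@(k[:2]-c))
e=f(443,186,.035);print('edge',R.T@(e[:2]-c))
E
```

```text
[[ 0.6304  0.1295  0.015 ]
 [ 0.6441 -0.146   0.015 ]
 [ 0.4969 -0.1537  0.015 ]
 [ 0.4844  0.1233  0.015 ]] [ 0.5639 -0.0117  0.015 ]
scale 0.985606971405988 yaw 0.04755000597648316 2.7244146582743256
hole [-0.0452  0.0451]
hole [-0.045   0.0202]
hole [-0.0448 -0.0046]
hole [-0.0452 -0.0295]
hole [-0.0455 -0.0548]
knob [0.51437727 0.07093582 0.101     ] [-0.04558255  0.0849125 ]
edge [ 0.0171878  -0.04420518]
```

apply_moves(steps=[[[0.157, -0.116, 0], [0, 0, 0], 0.7], [[0.157, -0.116, 0], [0, 0, 0], 0.7], [[0.157, -0.116, 0], [0, 0, 0], 0.7], [[0.157, -0.116, 0], [0, 0, 0], 0.7], [[0.157, -0.116, 0], [0, 0, 0], 0.7], [[0.157, -0.116, 0], [0, 0, 0], 0.7], [[0.157, -0.116, 0], [0, 0, 0], 0.7], [[0.157, -0.116, 0], [0, 0, 0], 0.7]])

```text
clock: 0.77
eef_pos: [0.3513, -0.1949, 0.2481]
tool_rot: [0.981, 0.191, -0.0, -0.0]
ft_force: [1.3, -0.9, -0.4]
grip_width: 0.0597
grasp_force: 0.0
```

apply_moves(steps=[[[0.157, -0.116, 0], [0, 0, 0], 0.7], [[0.157, -0.116, 0], [0, 0, 0], 0.7], [[0.157, -0.116, 0], [0, 0, 0], 0.7], [[0.157, -0.116, 0], [0, 0, 0], 0.7], [[0.157, -0.116, 0], [0, 0, 0], 0.7], [[0.157, -0.116, 0], [0, 0, 0], 0.7], [[0.157, -0.116, 0], [0, 0, 0], 0.7], [[0.157, -0.116, 0], [0, 0, 0], 0.7]])

```text
clock: 1.43
eef_pos: [0.5143, 0.0717, 0.2479]
tool_rot: [0.981, 0.192, -0.0, 0.0]
ft_force: [0.8, -0.0, 1.1]
grip_width: 0.0596
grasp_force: 0.0
```

apply_moves(steps=[[[0, 0, 0], [0, 0, -0.0387], 0.7], [[0, 0, 0], [0, 0, -0.0387], 0.7], [[0, 0, 0], [0, 0, -0.0387], 0.7], [[0, 0, 0], [0, 0, -0.0387], 0.7], [[0, 0, 0], [0, 0, -0.0387], 0.7], [[0, 0, 0], [0, 0, -0.0387], 0.7], [[0, 0, 0], [0, 0, -0.0387], 0.7], [[0, 0, 0], [0, 0, -0.0387], 0.7]])

```text
clock: 2.1
eef_pos: [0.5136, 0.0697, 0.2477]
tool_rot: [0.776, 0.631, -0.001, -0.0]
ft_force: [-0.1, 1.3, -0.0]
grip_width: 0.0598
grasp_force: 0.0
```

apply_moves(steps=[[[0, 0, 0], [0, 0, -0.0387], 0.7], [[0, 0, 0], [0, 0, -0.0387], 0.7], [[0, 0, 0], [0, 0, -0.0387], 0.7], [[0, 0, 0], [0, 0, -0.0387], 0.7], [[0, 0, 0], [0, 0, -0.0387], 0.7], [[0, 0, 0], [0, 0, -0.0387], 0.7], [[0, 0, 0], [0, 0, -0.0387], 0.7], [[0, 0, 0], [0, 0, -0.0387], 0.7]])

```text
clock: 2.77
eef_pos: [0.5136, 0.0697, 0.2477]
tool_rot: [0.392, 0.92, -0.0, -0.001]
ft_force: [0.2, -0.0, -0.5]
grip_width: 0.0598
grasp_force: 0.0
```

apply_moves(steps=[[[0, 0, 0], [0, 0, -0.0387], 0.7], [[0, 0, 0], [0, 0, -0.0387], 0.7], [[0, 0, 0], [0, 0, -0.0387], 0.7], [[0, 0, 0], [0, 0, -0.0387], 0.7], [[0, 0, 0], [0, 0, -0.0387], 0.7], [[0, 0, 0], [0, 0, -0.0387], 0.7], [[0, 0, 0], [0, 0, -0.0387], 0.7], [[0, 0, 0], [0, 0, 0], 0.7]])

```text
clock: 3.43
eef_pos: [0.5136, 0.0697, 0.2478]
tool_rot: [-0.021, 1.0, -0.0, -0.001]
ft_force: [0.6, -0.4, -0.9]
grip_width: 0.0595
grasp_force: 0.0
```

```bash
python3 - <<'E'
from h import *
o=bot.get_obs();p,d=camera('wrist');print(o['clock'],o['joint_pos'].round(3),o['eef_pos'],o['tool_rot'],o['grip_width'],get_calibration('wrist'))
from scipy.spatial.transform import Rotation as R
print(R.from_quat(o['tool_rot']).as_matrix().round(4))
np.save('pics/w_d.npy',d);cv2.imwrite('pics/w1.png',p[:,:,::-1])
E
```

```text
3.4333 [ 0.135  0.278  0.054  1.347 -0.     0.092] [0.51360622 0.06965425 0.24777607] [-2.12141316e-02  9.99774765e-01 -8.36785227e-05 -6.11125588e-04] 0.05949580673976423 {'fov_y': 65.70646984690485, 'cx': 272.56898109453596, 'cy': 205.26562846337498, 'rvec': array([-2.0272349 , -2.10454875, -0.31122162]), 'tvec': array([-0.05110859, -0.53046733,  0.23054901])}
[[-9.991e-01 -4.240e-02 -1.200e-03]
 [-4.240e-02  9.991e-01 -2.000e-04]
 [ 1.200e-03 -1.000e-04 -1.000e+00]]
```

View pics/w1.png

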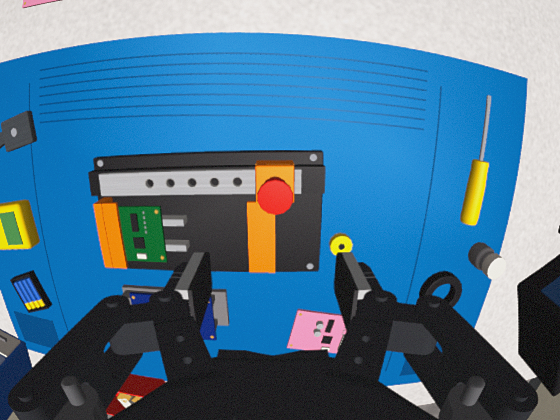

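The wrist view shows the knob top at (276,196), the five holes at (149,184), (171,183), (192,182), (214,182) and (238,182), and the green board's free edge at x≈164 px. The gripper is clear of everything.

```bash
cat >> h.py <<'E'
def wr(u,v,z,c=None):
    c=c or get_calibration('wrist');f=210/np.tan(np.radians(c['fov_y'])/2)
    R=cv2.Rodrigues(np.array(c['rvec'],float))[0];t=np.array(c['tvec'],float)
    a=np.array([u-c['cx'],v-c['cy']]);r=np.linalg.norm(a);th=r/f
    d=R.T@np.array([*(a/r*np.sin(th)),np.cos(th)]);o=-R.T@t
    return o+d*(z-o[2])/d[2]
E
python3 - <<'E'
from h import *
im=cv2.imread('pics/w1.png');hsv=cv2.cvtColor(im,cv2.COLOR_BGR2HSV)
m=((hsv[...,0]<6)|(hsv[...,0]>174))&(hsv[...,1]>150);m[:160]=0;m[225:]=0;m[:,:240]=0;m[:,310:]=0
ys,xs=np.nonzero(m);print('red',xs.min(),xs.max(),ys.min(),ys.max())
g=im[165:200,130:255].mean(2);H=[]
for u in [149,171,192,214,238]:
    w=im[174:192,u-8:u+9].mean(2);k=np.clip(100-w,0,None);yy,xx=np.mgrid[174:192,u-8:u+9]
    H.append(((k*xx).sum()/k.sum(),(k*yy).sum()/k.sum()))
W=np.array([wr(u,v,.037) for u,v in H]);print(np.round(H,1).tolist());print(W.round(4))
d=W[0]-W[4];print('spacing',np.linalg.norm(np.diff(W,axis=0),axis=1),'yaw',np.arctan2(d[0],-d[1]))
print('knob',wr(276,196,.101))
E
```

```text
red 258 292 178 214
[[149.7, 182.6], [170.3, 182.3], [191.9, 181.9], [214.2, 181.4], [237.1, 181.1]]
[[ 0.5195 -0.0665  0.037 ]
 [ 0.5185 -0.0418  0.037 ]
 [ 0.5175 -0.0169  0.037 ]
 [ 0.5163  0.0078  0.037 ]
 [ 0.5152  0.0326  0.037 ]]
spacing [0.02471837 0.02488436 0.02475995 0.02482568] yaw 0.043257364611248655
knob [0.51282854 0.07332378 0.101     ]
```

apply_moves(steps=[[[0, 0.013, 0.15], [0, 0, 0], 0.7], [[0, 0, 0.15], [0, 0, 0], 0.7], [[0, 0, 0.15], [0, 0, 0], 0.7], [[0, 0, 0.15], [0, 0, 0], 0.7], [[0, 0, 0.13], [0, 0, 0], 0.7], [[0, 0, 0.1], [0, 0, 0], 0.7], [[0, 0, 0], [0, 0, 0], 0.7], [[0, 0, 0], [0, 0, 0], 0.6]])

```text
clock: 4.15
eef_pos: [0.5127, 0.0722, 0.0814]
tool_rot: [-0.019, 1.0, -0.0, -0.002]
ft_force: [0.7, 0.6, 0.4]
grip_width: 0.0515
grasp_force: 0.0
```

```bash
python3 - <<'E'
from h import *
o=bot.get_obs();p,d=camera('wrist');print(o['clock'],o['eef_pos'],o['grip_width'],o['ft_force'])
cv2.imwrite('pics/w2.png',p[:,:,::-1])
E
```

```text
4.15 [0.51273529 0.07218019 0.08138057] 0.05146184795719853 [0.66459118 0.60094094 0.3770907 ]
```

View pics/w2.png

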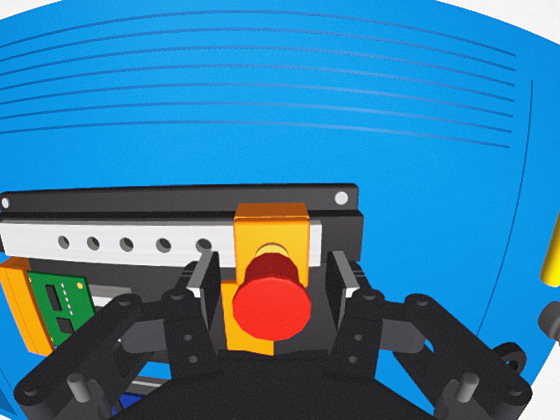

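The knob top (272,305) sits centred between the two pads. Now I'll close on it.

apply_moves(steps=[[[0, 0, 0], [0, 0, 0], 0.35], [[0, 0, 0], [0, 0, 0], 0.3], [[0, 0, 0], [0, 0, 0], 0.25], [[0, 0, 0], [0, 0, 0], 0.2], [[0, 0, 0], [0, 0, 0], 0.2], [[0, 0, 0], [0, 0, 0], 0.2], [[0, 0, 0], [0, 0, 0], 0.2], [[0, 0, 0], [0, 0, 0], 0.2]])

```text
clock: 4.87
eef_pos: [0.5154, 0.0724, 0.0844]
tool_rot: [-0.02, 1.0, 0.0, 0.002]
ft_force: [0.1, -1.0, 5.4]
grip_width: 0.03
grasp_force: 58.6
```

```bash
python3 - <<'E'
from h import *
o=bot.get_obs();p,d=camera('wrist');print(o['clock'],o['eef_pos'],o['grip_width'],o['ft_force'],o['ft_torque'])
a=p[150:380,150:400,::-1];q=camera('side')[0][205:285,205:305,::-1]
cv2.imwrite('pics/w3.png',np.hstack([cv2.resize(a,(400,400)),cv2.resize(q,(400,400),interpolation=cv2.INTER_CUBIC)]))
E
```

```text
4.8667 [0.51541898 0.07242122 0.08442101] 0.02997113903292855 [ 0.05972306 -0.99448894  5.40117459] [-0.16060067  0.12451616 -0.01151444]
```

View pics/w3.png

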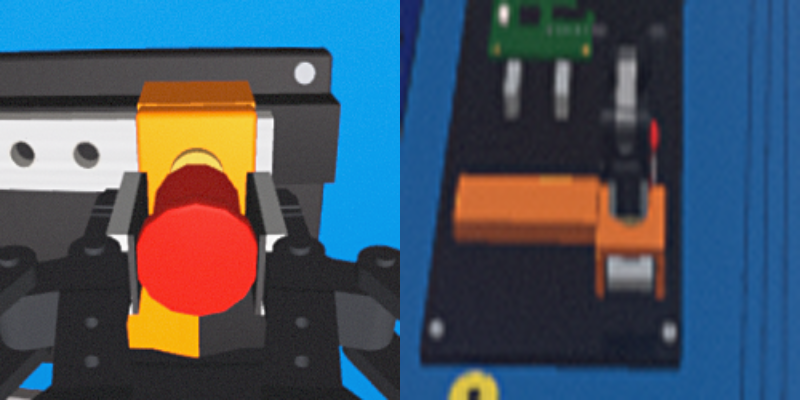

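apply_moves(steps=[[[0, 0, -0.01], [0, 0, 0], 0.2], [[0, 0, -0.01], [0, 0, 0], 0.2], [[0, 0, -0.01], [0, 0, 0], 0.2], [[0, 0, -0.01], [0, 0, 0], 0.2], [[0, 0, -0.01], [0, 0, 0], 0.2], [[0, 0, 0], [0, 0, 0], 0.2], [[0, 0, 0], [0, 0, 0], 0.2], [[0, 0, 0], [0, 0, 0], 0.2]])

```text
clock: 5.63
eef_pos: [0.515, 0.0724, 0.092]
tool_rot: [-0.02, 1.0, 0.0, 0.001]
ft_force: [5.2, 0.8, -7.3]
grip_width: 0.0294
grasp_force: 59.7
```

apply_moves(steps=[[[-0.005, 0, -0.01], [0, 0, 0], 0.2], [[-0.005, 0, -0.01], [0, 0, 0], 0.2], [[0, 0, -0.01], [0, 0, 0], 0.2], [[0, 0, 0], [0, 0, 0], 0.2], [[0, 0, 0], [0, 0, 0], 0.2], [[0, 0, 0], [0, 0, 0], 0.2], [[0, 0, 0], [0, 0, 0], 0.2], [[0, 0, 0], [0, 0, 0], 0.2]])

```text
clock: 6.3
eef_pos: [0.5152, 0.0724, 0.098]
tool_rot: [-0.02, 1.0, -0.0, -0.001]
ft_force: [1.1, 0.7, -10.0]
grip_width: 0.0295
grasp_force: 59.8
```

apply_moves(steps=[[[0, -0.01, 0], [0, 0, 0], 0.2], [[0, -0.02, 0], [0, 0, 0], 0.2], [[0, -0.03, 0], [0, 0, 0], 0.2], [[0, -0.03, 0], [0, 0, 0], 0.2], [[0, -0.03, 0], [0, 0, 0], 0.2], [[0, -0.03, 0], [0, 0, 0], 0.2], [[0, -0.03, 0], [0, 0, 0], 0.2], [[0, -0.03, 0], [0, 0, 0], 0.2]])

```text
clock: 6.97
eef_pos: [0.5174, 0.0297, 0.0983]
tool_rot: [-0.02, 1.0, 0.0, -0.0]
ft_force: [1.1, 3.1, -9.2]
grip_width: 0.0294
grasp_force: 59.8
```

apply_moves(steps=[[[0, -0.04, 0], [0, 0, 0], 0.2], [[0, -0.04, 0], [0, 0, 0], 0.2], [[0, -0.04, 0], [0, 0, 0], 0.2], [[0, -0.04, 0], [0, 0, 0], 0.2], [[0, -0.04, 0], [0, 0, 0], 0.2], [[0, -0.04, 0], [0, 0, 0], 0.2], [[0, -0.04, 0], [0, 0, 0], 0.2], [[0, -0.03, 0], [0, 0, 0], 0.2]])

```text
clock: 7.63
eef_pos: [0.5204, -0.0326, 0.0984]
tool_rot: [-0.02, 1.0, -0.0, 0.0]
ft_force: [2.5, 3.4, -9.4]
grip_width: 0.0298
grasp_force: 59.8
```

apply_moves(steps=[[[0, -0.005, 0], [0, 0, 0], 0.2], [[0, -0.005, 0], [0, 0, 0], 0.2], [[0, 0, 0], [0, 0, 0], 0.2], [[0, 0, 0], [0, 0, 0], 0.2], [[0, 0, 0], [0, 0, 0], 0.2], [[0, 0, 0], [0, 0, 0], 0.2], [[0, 0, 0], [0, 0, 0], 0.2], [[0, 0, 0], [0, 0, 0], 0.2]])

```text
clock: 8.3
eef_pos: [0.5204, -0.0339, 0.0985]
tool_rot: [-0.02, 1.0, -0.001, 0.0]
ft_force: [3.1, -2.3, -8.9]
grip_width: 0.0294
grasp_force: 59.9
```

```bash
python3 - <<'E'
from h import *
o=bot.get_obs();p,d=camera('wrist');print(o['clock'],o['eef_pos'],o['grip_width'],o['ft_force'],o['ft_torque'])
cv2.imwrite('pics/w4.png',p[:,:,::-1])
E
```

```text
8.3 [ 0.52041864 -0.03392924  0.09845578] 0.029427082536546034 [ 3.08115077 -2.29361291 -8.85383847] [-0.46720706 -0.56928332 -0.00829038]
```

View pics/w4.png

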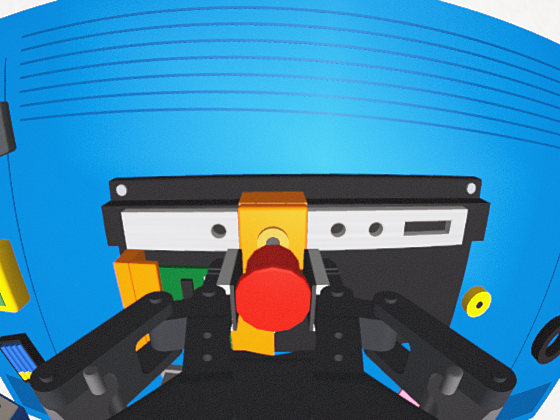

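The jaw has slid with the pin lifted. Hole 5 is visible at (219,230), hole 2 at (338,230) and hole 1 at (376,229), with the green board untouched. Now I'll locate hole 4 from these.

```bash
python3 - <<'E'
from h import *
im=cv2.imread('pics/w4.png');H=[]
for u,v in [(219,230),(338,230),(376,229)]:
    w=im[v-9:v+10,u-11:u+12].mean(2);k=np.clip(120-w,0,None);yy,xx=np.mgrid[v-9:v+10,u-11:u+12]
    H.append(((k*xx).sum()/k.sum(),(k*yy).sum()/k.sum()))
W=np.array([wr(u,v,.037) for u,v in H]);print(H,W.round(4))
print('hole4 y est',W[0,1]+.02497,W[1,1]-.04995,W[2,1]-.0749)
for z in(.113,.115,.117):print(wr(272,294,z))
E
```

```text
[(np.float64(218.81178947368423), np.float64(229.14562406015037)), (np.float64(336.9894194626201), np.float64(228.2468327996659)), (np.float64(374.42081761490493), np.float64(227.47386249903766))] [[ 0.5193 -0.0669  0.037 ]
 [ 0.5158  0.0068  0.037 ]
 [ 0.5146  0.0315  0.037 ]]
hole4 y est -0.04196295547161117 -0.04313743423047642 -0.04342909997413566
[ 0.51662377 -0.03365245  0.113     ]
[ 0.51534861 -0.03369758  0.115     ]
[ 0.51407345 -0.03374272  0.117     ]
```

apply_moves(steps=[[[-0.005, -0.0095, 0], [0, 0, 0], 0.2], [[0, -0.009, 0], [0, 0, 0], 0.2], [[0, -0.009, 0], [0, 0, 0], 0.2], [[0, 0, 0.008], [0, 0, 0], 0.2], [[0, 0, 0.008], [0, 0, 0], 0.2], [[0, 0, 0], [0, 0, 0], 0.2], [[0, 0, 0], [0, 0, 0], 0.2], [[0, 0, 0], [0, 0, 0], 0.2]])

```text
clock: 9.02
eef_pos: [0.5208, -0.0388, 0.0949]
tool_rot: [-0.02, 1.0, 0.0, -0.001]
ft_force: [-1.0, 2.5, -8.7]
grip_width: 0.0295
grasp_force: 60.0
```

Now I'll open slightly, so the pin rests on the strip with the fingers loosely round the flange.

apply_moves(steps=[[[0, 0, 0], [0, 0, 0], 0.42], [[0, 0, 0], [0, 0, 0], 0.42], [[0, 0, 0], [0, 0, 0], 0.42], [[0, 0, 0], [0, 0, 0], 0.42], [[0, 0, 0], [0, 0, 0], 0.42], [[0, 0, 0], [0, 0, 0], 0.42], [[0, 0, 0], [0, 0, 0], 0.42], [[0, 0, 0], [0, 0, 0], 0.42]])

```text
clock: 9.68
eef_pos: [0.5214, -0.039, 0.0952]
tool_rot: [-0.02, 1.0, -0.0, 0.0]
ft_force: [1.5, -0.4, 0.1]
grip_width: 0.0358
grasp_force: 0.0
```

apply_moves(steps=[[[0, -0.0025, 0], [0, 0, 0], 0.42], [[0, -0.0025, 0], [0, 0, 0], 0.42], [[0, -0.0025, 0], [0, 0, 0], 0.42], [[0, -0.0025, 0], [0, 0, 0], 0.42], [[0, -0.0025, 0], [0, 0, 0], 0.42], [[0, 0, 0], [0, 0, 0], 0.42], [[0, 0, 0], [0, 0, 0], 0.42], [[0, 0, 0], [0, 0, 0], 0.42]])

```text
clock: 10.35
eef_pos: [0.5214, -0.0409, 0.095]
tool_rot: [-0.02, 1.0, 0.001, -0.0]
ft_force: [-0.5, 5.1, -0.3]
grip_width: 0.0358
grasp_force: 1.8
```

apply_moves(steps=[[[0, -0.002, 0], [0, 0, 0], 0.42], [[0, -0.002, 0], [0, 0, 0], 0.42], [[0, -0.002, 0], [0, 0, 0], 0.42], [[0, -0.002, 0], [0, 0, 0], 0.42], [[0, 0, 0], [0, 0, 0], 0.42], [[0, 0, 0], [0, 0, 0], 0.42], [[0, 0, 0], [0, 0, 0], 0.42], [[0, 0, 0], [0, 0, 0], 0.42]])

```text
clock: 11.02
eef_pos: [0.5214, -0.0418, 0.095]
tool_rot: [-0.021, 1.0, 0.001, -0.0]
ft_force: [0.5, 6.2, -0.5]
grip_width: 0.0359
grasp_force: 3.2
```

```bash
cat > k.py <<'E'
from h import *
c=get_calibration('wrist');p,d=camera('wrist')
hsv=cv2.cvtColor(p,cv2.COLOR_RGB2HSV);m=((hsv[...,0]<6)|(hsv[...,0]>174))&(hsv[...,1]>150)&(d>0)&(d<.25)
ys,xs=np.nonzero(m);f=210/np.tan(np.radians(c['fov_y'])/2)
a=np.c_[xs-c['cx'],ys-c['cy']];r=np.linalg.norm(a,axis=1);th=r/f
R=cv2.Rodrigues(np.array(c['rvec'],float))[0]
X=np.c_[a/r[:,None]*np.tan(th)[:,None],np.ones(len(r))]*d[m][:,None]
W=(X-np.array(c['tvec']))@R
print('n',len(r),'z pct',np.percentile(W[:,2],[5,25,50,75,95]).round(4))
t=W[W[:,2]>np.percentile(W[:,2],75)-.006];print('top y range',np.percentile(t[:,1],[1,99]).round(4),'x',np.percentile(t[:,0],[1,99]).round(4))
o=bot.get_obs();print(o['clock'],o['eef_pos'].round(4),o['ft_force'].round(1))
E
python3 k.py
```

```text
n 4960 z pct [0.0883 0.1103 0.111  0.1115 0.1121]
top y range [-0.0532 -0.0241] x [0.5036 0.5328]
11.0667 [ 0.5214 -0.0418  0.0949] [-0.8  6.  -0.9]
```

The pin stands on the strip (knob top at 0.111 m) and has about 3–4 mm to go.

apply_moves(steps=[[[0, -0.002, 0], [0, 0, 0], 0.42], [[0, -0.002, 0], [0, 0, 0], 0.42], [[0, -0.002, 0], [0, 0, 0], 0.42], [[0, -0.002, 0], [0, 0, 0], 0.42], [[0, -0.002, 0], [0, 0, 0], 0.42], [[0, -0.002, 0], [0, 0, 0], 0.42], [[0, 0, 0], [0, 0, 0], 0.42], [[0, 0, 0], [0, 0, 0], 0.42]])

```text
clock: 11.73
eef_pos: [0.5214, -0.0457, 0.0949]
tool_rot: [-0.02, 1.0, -0.0, -0.0]
ft_force: [0.3, 1.8, -3.2]
grip_width: 0.0359
grasp_force: 1.2
```

```bash
python3 k.py
```

```text
n 4347 z pct [0.0793 0.1007 0.1014 0.1019 0.1024]
top y range [-0.0573 -0.0281] x [0.5039 0.5333]
11.7833 [ 0.5214 -0.0457  0.095 ] [-0.1  2.5 -1.5]
```

The knob top has dropped to 0.1014 m, so the pin is home. I'll recentre, open, retreat upward and check.

apply_moves(steps=[[[0, 0.006, 0], [0, 0, 0], 0.42], [[0, 0.006, 0], [0, 0, 0], 0.5], [[0, 0, 0], [0, 0, 0], 0.7], [[0, 0, 0], [0, 0, 0], 0.7], [[0, 0, 0], [0, 0, 0], 0.7], [[0, 0, -0.1], [0, 0, 0], 0.7], [[0, 0, -0.15], [0, 0, 0], 0.7], [[0, 0, -0.15], [0, 0, 0], 0.7]])

```text
clock: 12.45
eef_pos: [0.5205, -0.0431, 0.1751]
tool_rot: [-0.02, 1.0, -0.0, -0.001]
ft_force: [0.2, 0.1, 0.2]
grip_width: 0.0596
grasp_force: 0.0
```

apply_moves(steps=[[[0, 0, -0.15], [0, 0, 0], 0.7], [[0, 0, -0.15], [0, 0, 0], 0.7], [[0, 0, 0], [0, 0, 0], 0.7], [[0, 0, 0], [0, 0, 0], 0.7], [[0, 0, 0], [0, 0, 0], 0.7], [[0, 0, 0], [0, 0, 0], 0.7], [[0, 0, 0], [0, 0, 0], 0.7], [[0, 0, 0], [0, 0, 0], 0.7]])

```text
clock: 13.12
eef_pos: [0.5208, -0.043, 0.2337]
tool_rot: [-0.02, 1.0, 0.0, -0.001]
ft_force: [-0.4, -1.0, -0.1]
grip_width: 0.0599
grasp_force: 0.0
```

```bash
sed -i 's/d<.25/d<.4/' k.py; python3 k.py; python3 - <<'E'
from h import *
p,d=camera('wrist');cv2.imwrite('pics/w5.png',p[:,:,::-1])
E
```

```text
n 2266 z pct [0.0175 0.0191 0.0212 0.1016 0.1025]
top y range [-0.0577 -0.0285] x [0.5045 0.5333]
13.1667 [ 0.521 -0.043  0.234] [ 0.3 -0.4 -0.8]
```

View pics/w5.png

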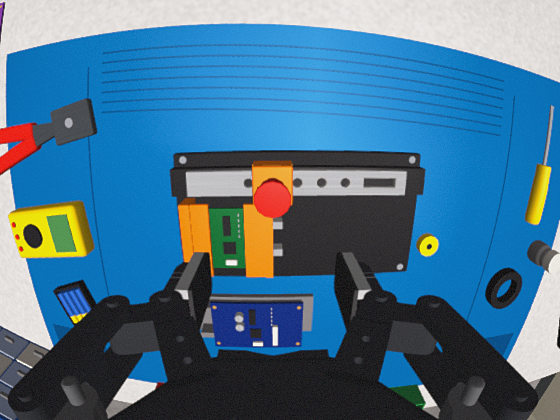

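The jaw's hook (258,240) covers the green board's free edge, and the pin is home in hole 4: three holes show to the right of the jaw and one to the left. Both boards lie in place and the gripper is clear.

```bash
python3 -c "
from workcell import bot
print(bot.job_done())"
```

```text
the job is handed in; nothing more can be done
None
```

The jaw is locked: its hook reaches over the green board's free edge and the plunger is fully home in the fourth hole; both boards looked undisturbed, and I handed the job in at about 13 s of the 42 s allowed.

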